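# Hold the lid down on a sprung tub for clipping

## Robot

A 7-joint arm with a two-finger parallel gripper is mounted at the origin on the work surface. World frame = base frame: x ahead of the robot, y to its left, z up, the work surface at z = 0. Lengths are in m, angles in rad, forces in N, time in s.
With the tool pointing down it reaches from about 0.4 to 0.85 m from the base axis. Payload 4.5 kg.
Tool frame: the origin (TCP) lies between the finger pads; the fingertips stand 19 mm ahead of it and the grasp point (between the pads) is the TCP; x points along the fingers, y is the direction in which the jaws open and shut, and the axes are right-handed (so a half turn about x gives the same grasp; the last joint's range is limited). The gripper opens to 88 mm and grips with 3 to 60 N. Pads are 18 mm wide; open, the fingers measure 123 mm over their backs; the gripper's body (75 mm by 187 mm) begins 45 mm behind the grasp point.
Start: joints at [1.364, 0.689, -0.195, 1.565, 0.157, 0.902, -0.215], TCP at [0.149, -0.607, 0.258] pointing down, gripper open.
Joint ranges: [-3.01, 3.01], [-0.46, 2.08], [-1.47, 1.51], [0.13, 2.56], [-1, 4.14], [0.04, 2.09], [-2.66, 2.66]. Speed limits (rad/s): [2.57, 2.57, 3.14, 3.14, 3.14, 3.14, 3.14].

## Interface

Orientations are given as a unit quaternion [x, y, z, w].
In Python, from bench import r, cams gives the robot as it stands. The module is installed in compiled form; this text tells all that it offers.
- The arm moves only by the tool arm_command, never from a script. Its argument "targets" is text: rows parted by semicolons, each of 5 numbers parted by spaces: the opening, from -1 (shut) to 1 (fully open), then the shift along the tool's x, y, z as a fraction of full scale, then the turn about the tool's x as a fraction of full scale. A call has 1 to 5 rows; each row shifts and turns the commanded pose from where the row before left it, along the tool's axes as they then stand; what a row does not reach is not made up. Full scale, the value 1, is 25 mm for a shift and pi rad for a turn. A row lasts 1/12 s, in which the tool goes at most 41.7 mm and 7.16 degrees, less where a joint would pass 70% of its speed; a pose out of reach is approached as far as the arm can. A call with a number of a shift or a turn outside -1 to 1 is refused whole. A call with a gripper value outside its range is refused whole. The fingers move at their own pace and stop on an object; "grip_force" is the grip in N (left out, the last holds). Time passes only in rows, so rows that do not move let the fingers close. It gives the time, the measured TCP pose, the force and the opening at its end, in the units of the state.
- r.state(): the state, without advancing time (a new reading comes with each control period).
- cams.get_image(name): name is "side" or "top" or "wrist"; returns (picture, depth): 420x560x3 uint8, red, green, blue; 420x560 float32, m along the optical axis (not along the pixel's ray), 0 where there is no reading.
- cams.get_calibration(name): a dict with "fov_y" (degrees; the focal length in pixels is half the picture's height over the tangent of half this angle, whatever the lens; pixels are square), "cx", "cy" (the principal point, pixels), "k1" (the pictures are not rectified: a ray, as slopes to the right and down, at radius r is drawn at 1 + k1 r^2 times it, then the intrinsics apply), "R" (3x3) and "t" (3): a world point X has camera coordinates R X + t; the wrist camera has in their place "tool_from_camera" (4x4, takes a point from camera to tool coordinates, whose origin is the TCP and whose axes are the tool frame's). Camera axes: x right, y down, z forward; pixel columns grow to the right and rows downward; lengths in m; the calibration is good to about 2 mm. A picture is of the moment at which its call begins: read the wrist's pose just before it. get_calibration takes no time and is no camera call.
- r.finish_job(): hands the job in, once; it reports no verdict.
The state is a dict: "time": time; "joint_positions": joint angles; "joint_vel": joint speeds; "effort": joint torques, N m; "tcp_pos": TCP position; "tcp_rot": TCP orientation; "contact_force": force on the tool from outside, world axes, zero at the start; "wrist_torque": the same for the moment, N m; "grip_width": finger opening in m.
Only numpy, scipy, OpenCV 4.12 (cv2) and the standard library are available. Lean on these libraries where they do the work, as an engineer would, in place of code of your own. Each camera call takes 0.05 s, during which the arm holds its last target.

## Task

Pick up the loose orange lid by its black bar handle and set it level on the white fruit tub, its two red lugs lined up over the tub's two clips, then keep pressing it down onto the sprung black sealing ring with a gentle, steady push of about 12 newtons so that a colleague can fasten the clips. Never press so hard that the ring reaches the end of its travel, and leave the other things on the bench where they are. Do not back off: the program finishes while still pushing, and that same steady push must continue after it ends.

Things in the scene. Friction and masses are not known exactly. Their poses are not given: they have to be found in the camera images.
- lid: Loose orange lid, 190 to 290 g, lying upright on the bench. Origin: centre of its underside, z up. Round plug 104 mm across (tapered to 94 at the bottom), 0 to 12 mm high; disc 136 mm across, 12 to 18 mm; black bar handle 18 to 56 mm, 80 mm long along x, 16 mm wide along y. Two red lugs, 26 mm wide, at +x and -x, to 80 mm from the centre, in line with the handle. Fits either way round.
- lid_seat (a point): Centre of the lid's sealing face (the underside of the disc), 12 mm above the lid's origin.
- lid_handle (a point): Middle of the top of the lid's handle, 56 mm above the lid's origin.
- tub: White round tub of yellow fruit, 140 mm across, rim 117 mm high, fixed in a 170 mm square plywood cradle; it cannot move. Origin: centre of the cradle's underside, on the bench, z up. A clip with an open red lever on the wall at its +x and -x sides, all below 100 mm; the lid's lugs belong above these, the lid's x axis along the tub's (either way round).
- tub_clip_a (a point): Top of the clip at the tub's +x side, 75 mm from its axis, 99 mm high.
- tub_clip_b (a point): Top of the clip at the tub's -x side, 75 mm from its axis, 99 mm high.
- ring_top (a point): Centre of the top face of the black sealing ring in the tub's mouth (130 mm outside, 110 mm inside diameter). The lid's disc sits on it, the plug inside it with 3 mm to spare all round. 132 mm above the bench when free; goes down with the ring. z up.
- ring (a joint): How far the sprung sealing ring is pressed down, in m: 0 free, 0.012 at the hard end of its travel. It resists with 1.5 N at first and 2.5 N more for each mm (so the lid's weight of 2 to 3 N sinks it about 0.4 mm; with 12 N of push besides it is about 5 mm down; at the end stop about 31 N).
- tape: Bystander: cardboard tape roll lying flat, 72 mm across, 24 mm high. Origin at its underside. To be left alone.
- jar: Bystander: amber jar with a yellow cap, 68 mm across, 95 mm high. Origin at its underside. To be left alone.
- mug: Bystander: blue mug, 80 mm across, 90 mm high. Origin at its underside. To be left alone.
- brush: Bystander: hand brush lying on the bench. Origin at its underside. To be left alone.
- carton: Bystander: small cardboard carton, 90 x 120 x 70 mm. Origin at its underside. To be left alone.
- gauge: Bystander: flat aluminium fruit gauge plate, 100 x 160 x 6 mm. Origin at its underside. To be left alone.
Not all that is in view belongs to the job. There is more than one size of the lid; the one meant has the size given above.

How it is judged:
At the end, for the whole second after the job is handed in: Lid on the ring: centred within 6 mm, face to face within 3 mm, level within 0.06 rad, lugs in line with the clips within 0.15 rad; bearing on the ring with 9 to 19 N (own weight included), ring 2.5 to 7.5 mm down, pressed by the robot, still, through the last second (horizontal distance between lid_seat and ring_top below 0.006 m and z of lid_seat in the frame of ring_top between -0.003 and 0.003 m and angle between lid's own z axis and vertical below 0.06 rad and angle between the x axis of lid and the x axis of tub, either way round below 0.15 rad and contact force between lid and ring between 9 and 19 N and value of joint ring between 0.0025 and 0.0075 m and contact force between any of the fingers, the arm and lid above 4 N and linear speed of lid below 0.01 m/s); the arm keeps its last pose, push and grip.
It fails at once if the sealing ring is pressed to the end of its travel (value of joint ring above 0.0112 m).
It fails at once if another thing on the bench is pushed away (over 30 mm) or knocked over (distance of any of tape, jar, mug, brush, carton, gauge from where it was at the start of the episode above 0.03 m or angle between any of jar, mug, carton's own z axis and vertical above 0.5 rad).
It also fails if it takes over 43 s, if anything falls off the work surface, if the arm or the gripper's body presses on something with over 40 N, if the wrist force passes 120 N, or if a joint passes its speed limit or range.

## Working session

There is one attempt and no reset: what is moved stays moved. The work goes in short steps, Python scripts to look and compute and a tool call to move; the robot and the scene stay as the last step left them, time stands still between calls to the robot, and variables do not carry over. Pictures are saved under pics/ and viewed, and the job is handed in when it is done.

Besides the shell and the picture viewer there is one more tool, called after "Call:" as a command line: name --argument value ..., lists and objects as JSON in quotes. arm_command: Moves the arm, as the interface text tells. Shift numbers are shares of 25 mm and turn numbers shares of pi rad, none past 1 either way. Its arguments: {"type":"object","properties":{"targets":{"type":"string"},"grip_force":{"type":"number"}},"required":["targets"]}

```bash
mkdir -p pics; python3 - <<'E'
from bench import r,cams
import cv2,numpy as np
s=r.state()
for k,v in s.items(): print(k,np.round(v,4))
for n in ("side","top","wrist"):
    im,d=cams.get_image(n); cv2.imwrite(f"pics/{n}0.png",im[:,:,::-1]); np.save(f"{n}0_d.npy",d); np.save(f"{n}0.npy",im)
    print(n,cams.get_calibration(n))
E
```

```text
time 0.0
joint_positions [ 1.3638  0.69   -0.1945  1.5664  0.1573  0.9025 -0.2151]
joint_vel [-0.0001  0.0011 -0.0001  0.0002  0.0003  0.0014 -0.0013]
effort [-4.00000e-04 -5.27564e+01 -1.26660e+00 -1.53429e+01 -5.26000e-02
  6.50000e-03  2.00000e-04]
tcp_pos [ 0.1489 -0.6064  0.2569]
tcp_rot [-0.7019 -0.0856  0.7021 -0.0843]
contact_force [ 0.3409 -0.6281 -0.1495]
wrist_torque [-0.006   0.035   0.0213]
grip_width 0.0882
side {'fov_y': 50.038791434307385, 'cx': 279.02415892444355, 'cy': 216.65659437306087, 'k1': 0.02424603831198931, 'R': array([[-0.95535953, -0.29478111,  0.0198056 ],
       [-0.16997052,  0.49355217, -0.85294565],
       [ 0.24165716, -0.81823612, -0.52162387]]), 't': array([0.44347117, 0.1713343 , 1.07277317])}
top {'fov_y': 51.53013380227544, 'cx': 280.24203110408234, 'cy': 213.5345130543635, 'k1': 0.0017750598152318996, 'R': array([[ 0.02590473, -0.99963532,  0.00762649],
       [-0.98012769, -0.02689862, -0.19653543],
       [ 0.1966689 , -0.00238373, -0.98046706]]), 't': array([-0.02666889,  0.48933806,  1.46360422])}
wrist {'fov_y': 60.44689942904708, 'cx': 281.0439332995831, 'cy': 210.00972681458038, 'k1': -0.03361034252449666, 'tool_from_camera': array([[ 3.99054270e-04, -2.93651904e-01,  9.55912339e-01,
        -1.26929148e-01],
       [ 9.99999551e-01,  9.39039933e-04, -1.28990099e-04,
         7.55469112e-04],
       [-8.59761670e-04,  9.55911961e-01,  2.93652146e-01,
        -7.51744623e-02],
       [ 0.00000000e+00,  0.00000000e+00,  0.00000000e+00,
         1.00000000e+00]])}
```

View pics/side0.png

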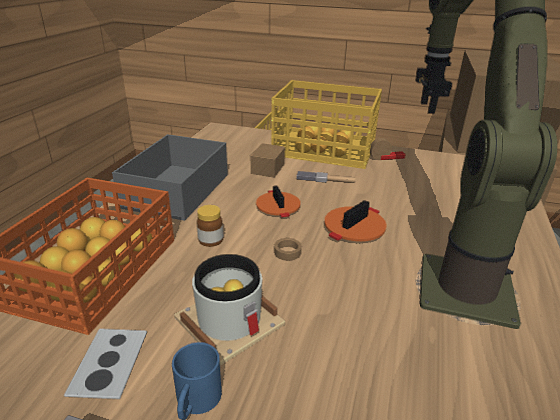

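View pics/top0.png

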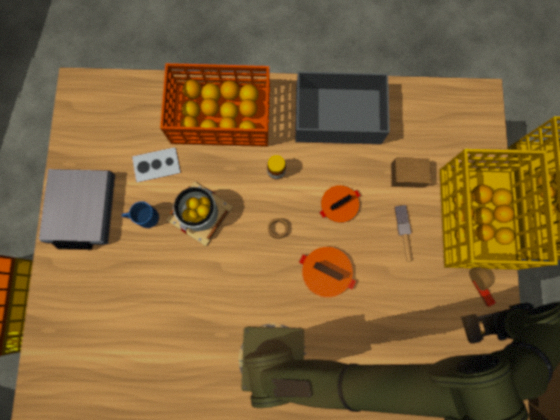

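View pics/wrist0.png

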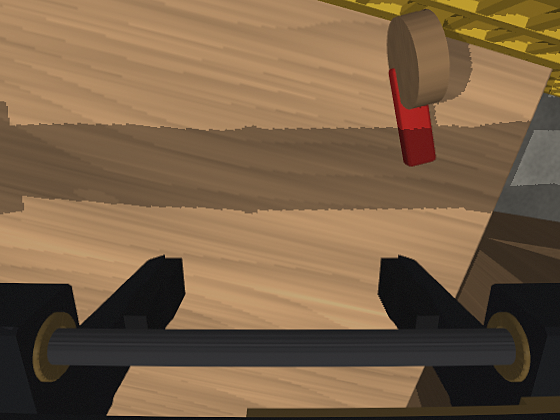

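```bash
cat > h.py <<'E'
import numpy as np,cv2
from scipy.spatial.transform import Rotation as Ro
def K(c): 
    f=210/np.tan(np.radians(c['fov_y'])/2); return f
def rays(c,uv):
    uv=np.asarray(uv,float).reshape(-1,2); f=K(c)
    M=np.array([[f,0,c['cx']],[0,f,c['cy']],[0,0,1]])
    p=cv2.undistortPoints(uv.reshape(-1,1,2),M,np.array([c['k1'],0,0,0,0.])).reshape(-1,2)
    return np.c_[p,np.ones(len(p))]
def ext(c,s=None):
    if 'R' in c: return c['R'].T, -c['R'].T@c['t']
    T=np.eye(4);T[:3,:3]=Ro.from_quat(s['tcp_rot']).as_matrix();T[:3,3]=s['tcp_pos']
    T=T@c['tool_from_camera']; return T[:3,:3],T[:3,3]
def onplane(c,uv,z,s=None):
    R,o=ext(c,s); d=rays(c,uv)@R.T
    return o+d*((z-o[2])/d[:,2])[:,None]
def proj(c,X,s=None):
    R,o=ext(c,s); p=(np.asarray(X).reshape(-1,3)-o)@R
    x=p[:,:2]/p[:,2:]; x=x*(1+c['k1']*(x**2).sum(1))[:,None]
    return x*K(c)+[c['cx'],c['cy']]
E
python3 - <<'E'
from h import *
from bench import cams
for n in("top","side"):
    im=np.load(n+"0.npy"); c=cams.get_calibration(n)
    hsv=cv2.cvtColor(im,cv2.COLOR_RGB2HSV)
    if n=="top": rois={'big':(290,235,365,305),'small':(315,180,365,228)}
    else: rois={'big':(315,195,395,248),'small':(250,180,307,220)}
    for k,(a,b,e,f) in rois.items():
        m=np.zeros(im.shape[:2],np.uint8)
        h=hsv[b:f,a:e]; m[b:f,a:e]=((h[...,0]<13)&(h[...,1]>190)&(h[...,2]>90))
        red=m.copy()*0; q=((h[...,0]<4)|(h[...,0]>175))&(h[...,1]>180)&(h[...,2]>70); red[b:f,a:e]=q
        orn=m&~red
        blk=m*0; blk[b:f,a:e]=(h[...,2]<60)
        def cent(mm):
            v,u=np.nonzero(mm); return np.c_[u,v]
        hull=cv2.convexHull(cent(orn).astype(np.int32))
        P=onplane(c,hull.reshape(-1,2),.018)
        ctr,rad=cv2.minEnclosingCircle(P[:,:2].astype(np.float32))
        (e1,ax,ang)=cv2.fitEllipse(P[:,:2].astype(np.float32))
        print(n,k,orn.sum(),red.sum(),blk.sum(),'circ',ctr,rad*2,'ell',e1,ax)
        pb=onplane(c,cent(blk),.056); print('  handle top-plane mean',pb.mean(0))
        nn,l,st,ce=cv2.connectedComponentsWithStats(red)
        for i in range(1,nn):
            if st[i,4]>8: print('  red',ce[i],st[i,4],onplane(c,ce[i],.015)[0])
im=np.load("top0.npy")
a=cv2.resize(im[170:310,280:380],None,fx=5,fy=5,interpolation=cv2.INTER_CUBIC)[:, :,::-1]
cv2.imwrite("pics/lids.png",cv2.resize(a,(400,560)))
a=cv2.resize(im[175:255,150:250],None,fx=6,fy=6,interpolation=cv2.INTER_CUBIC)[:, :,::-1]
cv2.imwrite("pics/tubtop.png",a)
im=np.load("side0.npy")
a=cv2.resize(im[240:380,160:300],None,fx=4,fy=4,interpolation=cv2.INTER_CUBIC)[:, :,::-1]
cv2.imwrite("pics/tubside.png",a)
E
```

```text
top big 1159 7 4 circ (0.2961373031139374, -0.1807711273431778) 0.20666727423667908 ell (0.2978556752204895, -0.18101485073566437) (0.16692985594272614, 0.2008059322834015)
  handle top-plane mean [ 0.31611411 -0.14239569  0.056     ]
top small 962 14 84 circ (0.538536787033081, -0.22445231676101685) 0.1611669510602951 ell (0.5380492210388184, -0.22572068870067596) (0.1280827671289444, 0.15319113433361053)
  handle top-plane mean [ 0.53493524 -0.22355835  0.056     ]
  red [322.33333333 213.44444444] 9 [ 0.50106224 -0.16337379  0.015     ]Traceback (most recent call last):
  File "<stdin>", line 19, in <module>
cv2.error: OpenCV(4.12.0) /io/opencv/modules/imgproc/src/shapedescr.cpp:361: error: (-201:Incorrect size of input array) There should be at least 5 points to fit the ellipse in function 'fitEllipseNoDirect'
```

```bash
python3 - <<'E'
from h import *
im=np.load("top0.npy");hsv=cv2.cvtColor(im,cv2.COLOR_RGB2HSV)
for u,v in [(315,262),(335,285),(303,259),(351,283),(328,271),(340,195),(324,212),(357,195),(340,204),(300,300)]: print(u,v,im[v,u],hsv[v,u])
im2=np.load("side0.npy");h2=cv2.cvtColor(im2,cv2.COLOR_RGB2HSV)
for u,v in [(335,222),(370,230),(335,237),(374,210),(355,212),(265,205),(285,215),(278,196),(300,250)]: print('s',u,v,im2[v,u],h2[v,u])
a=cv2.resize(im[180:310,285:375],None,fx=5,fy=5,interpolation=cv2.INTER_CUBIC)[:, :,::-1]
cv2.imwrite("pics/lids.png",cv2.resize(a,(415,600)))
cv2.imwrite("pics/tubtop.png",cv2.resize(im[175:250,155:245],None,fx=8,fy=8,interpolation=cv2.INTER_CUBIC)[:, :,::-1])
cv2.imwrite("pics/tubside.png",cv2.resize(im2[240:380,160:300],None,fx=4,fy=4,interpolation=cv2.INTER_CUBIC)[:, :,::-1])
E
```

```text
315 262 [149  62   8] [ 11 241 149]
335 285 [194  86   9] [ 12 243 194]
303 259 [179  26  13] [  2 236 179]
351 283 [175  47  19] [  5 227 175]
328 271 [77 49 29] [ 13 159  77]
340 195 [195  74   0] [ 11 255 195]
324 212 [190  55   0] [  9 255 190]
357 195 [171  21   0] [  4 255 171]
340 204 [34 16 14] [  3 150  34]
300 300 [164 118  66] [ 16 152 164]
s 335 222 [177  96  53] [ 10 179 177]
s 370 230 [177  97  55] [ 10 176 177]
s 335 237 [135  43  38] [  2 183 135]
s 374 210 [155  37  41] [179 194 155]
s 355 212 [17 19 17] [60 27 19]
s 265 205 [175  93  53] [ 10 178 175]
s 285 215 [164  47  46] [  0 183 164]
s 278 196 [26 28 24] [45 36 28]
s 300 250 [81 66 48] [ 16 104  81]
```

View pics/lids.png

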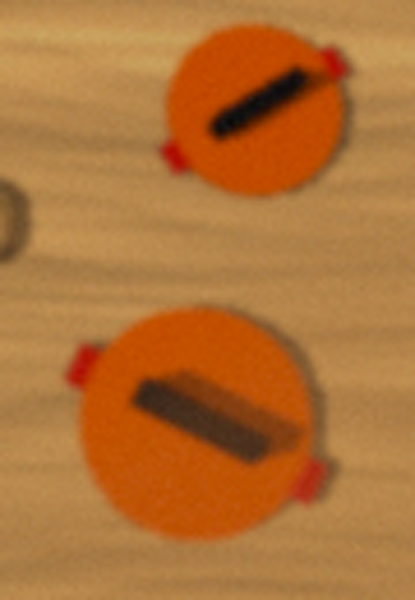

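View pics/tubtop.png

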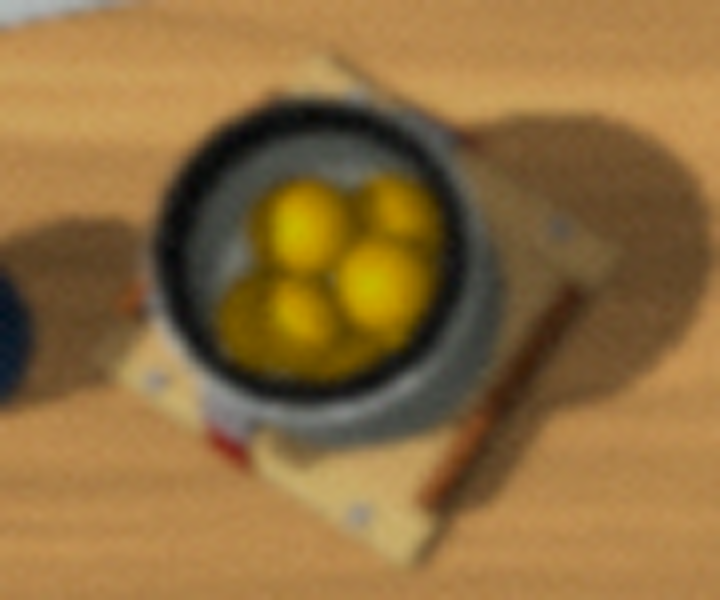

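View pics/tubside.png

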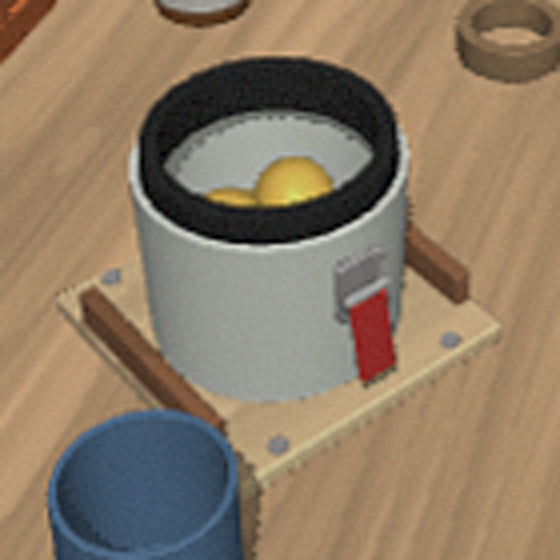

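```bash
python3 - <<'E'
from h import *
from bench import cams
for n in("top","side"):
    im=np.load(n+"0.npy"); c=cams.get_calibration(n)
    hsv=cv2.cvtColor(im,cv2.COLOR_RGB2HSV).astype(int)
    H,S,V=hsv[...,0],hsv[...,1],hsv[...,2]
    sm=165 if n=="side" else 205
    lid=(S>sm)&(V>60)&((H<14)|(H>174)); red=lid&((H<5)|(H>174))
    if n=="top": red=lid&(H<7); rois={'big':(290,235,365,305),'small':(315,180,365,228)}
    else: rois={'big':(315,195,395,248),'small':(250,180,307,220)}
    for k,(a,b,e,f) in rois.items():
        w=np.zeros_like(lid); w[b:f,a:e]=1
        def pts(m): v,u=np.nonzero(m&w); return np.c_[u,v]
        P=onplane(c,cv2.convexHull(pts(lid&~red).astype(np.int32)).reshape(-1,2),.018)[:,:2].astype(np.float32)
        print(n,k,'ell',cv2.fitEllipse(P)[:2])
        rr=np.zeros(lid.shape,np.uint8); rr[red&w]=1
        nn,l,st,ce=cv2.connectedComponentsWithStats(rr); L=[]
        for i in range(1,nn):
            if st[i,4]>6: p=onplane(c,ce[i],.015)[0]; L.append(p);print('  red',ce[i].round(1),st[i,4],p.round(4))
        if len(L)==2: d=L[1]-L[0]; print('  mid',(L[0]+L[1])/2,'ang',np.degrees(np.arctan2(d[1],d[0])),np.linalg.norm(d))
        B=(V<45) if n=="side" else (S<200)&(V<90)
        hp=onplane(c,pts(B),.056)[:,:2].astype(np.float32); print('  handle',len(hp),cv2.minAreaRect(hp))
# tub: ring
c=cams.get_calibration("top");im=np.load("top0.npy");V=im.max(2)
m=np.zeros(V.shape,np.uint8);m[180:232,168:222]=(V[180:232,168:222]<60)
m=cv2.morphologyEx(m,cv2.MORPH_OPEN,np.ones((2,2),np.uint8))
nn,l,st,ce=cv2.connectedComponentsWithStats(m);i=1+np.argmax(st[1:,4]);m=(l==i)
v,u=np.nonzero(m);hl=cv2.convexHull(np.c_[u,v].astype(np.int32)).reshape(-1,2)
print('ring top',st[i],cv2.fitEllipse(onplane(c,hl,.132)[:,:2].astype(np.float32)))
vc,uc=np.nonzero(m)
hsv=cv2.cvtColor(im,cv2.COLOR_RGB2HSV)
R=((hsv[...,0]<6)|(hsv[...,0]>174))&(hsv[...,1]>170);w=R*0;w[180:240,168:222]=1
nn,l,st,ce=cv2.connectedComponentsWithStats((R&(w>0)).astype(np.uint8))
for i in range(1,nn): print('redtub',ce[i],st[i,4],onplane(c,ce[i],.06))
c=cams.get_calibration("side")
print('clip side',onplane(c,[[160+360/4,240+258/4]],.099))
V=np.load("side0.npy").max(2);m=np.zeros(V.shape,np.uint8);m[250:305,190:266]=V[250:305,190:266]<50
v,u=np.nonzero(m);hl=cv2.convexHull(np.c_[u,v].astype(np.int32)).reshape(-1,2)
g=onplane(c,hl,.132);
# upper part of hull (far edge = top face outer)
print('side far edge',hl[hl[:,1].argmin()],onplane(c,hl[hl[:,1].argmin()][None],.132)); print(hl.tolist())
E
```

```text
top big ell ((0.2965977191925049, -0.18274442851543427), (0.1688699573278427, 0.18519620597362518))
  red [302.4 258.6] 28 [ 0.3387 -0.0949  0.015 ]
  red [351.5 283.9] 26 [ 0.2561 -0.2655  0.015 ]
  mid [ 0.29738634 -0.18018681  0.015     ] ang -115.80922840812626 0.18956625977765995
  handle 155 ((0.2963658571243286, -0.18097250163555145), (0.09726033359766006, 0.018211819231510162), 64.88874816894531)
top small ell ((0.5389609336853027, -0.22568896412849426), (0.1320638507604599, 0.14682374894618988))
  red [356.9 193.5] 19 [ 0.5777 -0.2873  0.015 ]
  red [322.2 213.4] 19 [ 0.5011 -0.1627  0.015 ]
  mid [ 0.53939917 -0.22500956  0.015     ] ang 121.57737430150576 0.14616327621969238
  handle 72 ((0.5351377725601196, -0.22228562831878662), (0.011940744705498219, 0.07595281302928925), 33.36635208129883)
side big ell ((0.2946873903274536, -0.1811291128396988), (0.17283453047275543, 0.18322566151618958))
  red [373.5 209.8] 25 [ 0.2529 -0.2758  0.015 ]
  red [335.  235.6] 64 [ 0.3357 -0.1009  0.015 ]
  mid [ 0.29430561 -0.18835144  0.015     ] ang 64.66847844294443 0.1935453333144881

[... 344 characters left out ...]
28907, 0.12922155857086182), 31.39896583557129)
ring top [175 189  40  37 403] ((0.4872082769870758, 0.2680169343948364), (0.1246347576379776, 0.12840500473976135), 155.3367462158203)
redtub [183.5 230.5] 2 [[0.41944133 0.31527087 0.06      ]]
clip side [[0.42784509 0.31409327 0.099     ]]
side far edge [221 255] [[0.52515072 0.22517019 0.132     ]]
[[259, 278], [258, 283], [256, 287], [251, 292], [248, 294], [240, 298], [236, 299], [231, 300], [217, 300], [213, 299], [207, 297], [205, 296], [199, 292], [196, 288], [195, 284], [195, 274], [196, 271], [198, 267], [203, 262], [208, 259], [213, 257], [216, 256], [221, 255], [237, 255], [244, 257], [247, 258], [252, 261], [255, 264], [258, 270]]
```

```bash
cat >> h.py <<'E'
def frame(s): return Ro.from_quat(s['tcp_rot']).as_matrix()
def info(s,target=None,yang=None):
    R=frame(s); print('t',round(s['time'],2),'tcp',np.round(s['tcp_pos'],4),'toolx',R[:,0].round(4),'yang',np.degrees(np.arctan2(R[1,1],R[0,1])).round(2),'q',np.round(s['joint_positions'],2),'F',np.round(s['contact_force'],2),'w',round(s['grip_width'],4))
    if target is not None:
        d=np.array(target)-s['tcp_pos']; print(' need tool shift (units 25mm):',(R.T@d/0.025).round(3))
    if yang is not None:
        a=np.degrees(np.arctan2(R[1,1],R[0,1])); e=(yang-a+90)%180-90; print(' yaw err deg',e.round(2),'-> turn about tool x units', (-e/180).round(4))
E
python3 - <<'E'
from h import *
from bench import r
info(r.state(),[0.537,-0.223,0.258],31.6); print(frame(r.state()))
E
```

```text
t 0.15 tcp [ 0.1489 -0.6066  0.2571] toolx [-4.0e-04  1.3e-03 -1.0e+00] yang -76.19 q [ 1.36  0.69 -0.19  1.57  0.16  0.9  -0.22] F [-0.33  0.88  0.02] w 0.0878
 need tool shift (units 25mm): [ -0.023 -11.195 -18.735]
 yaw err deg -72.21 -> turn about tool x units 0.4011
[[-4.26018800e-04  2.38632476e-01 -9.71109860e-01]
 [ 1.28384474e-03 -9.71109017e-01 -2.38632832e-01]
 [-9.99999085e-01 -1.34841636e-03  1.07343647e-04]]
```

Call:
arm_command --targets "1 -1 0 0 0;1 -1 0 0 0;1 -1 0 0 0;1 0 -0.6 -0.9 0;1 0 -0.6 -0.9 0"

```text
time: 0.57
tcp_pos: [0.1847, -0.5683, 0.334]
tcp_rot: [0.702, 0.082, -0.702, 0.085]
contact_force: [1.8, -0.1, -1.2]
grip_width: 0.0881
```

Call:
arm_command --targets "1 0 -0.6 -0.95 0;1 0 -0.6 -0.95 0;1 0 -0.6 -0.95 0;1 0 -0.6 -0.95 0;1 0 -0.6 -0.95 0"

```text
time: 0.98
tcp_pos: [0.2837, -0.4647, 0.3325]
tcp_rot: [-0.702, -0.085, 0.702, -0.085]
contact_force: [1.2, -0.1, 0.8]
grip_width: 0.0884
```

Call:
arm_command --targets "1 0 -0.6 -0.95 0;1 0 -0.6 -0.95 0;1 0 -0.6 -0.95 0;1 0 -0.6 -0.95 0;1 0 -0.6 -0.95 0"

```text
time: 1.4
tcp_pos: [0.3811, -0.3636, 0.3326]
tcp_rot: [-0.702, -0.085, 0.702, -0.085]
contact_force: [-0.6, -0.1, 0.3]
grip_width: 0.088
```

```bash
python3 - <<'E'
from h import *
from bench import r
info(r.state(),[0.537,-0.223,0.258],31.6)
E
```

```text
t 1.4 tcp [ 0.3811 -0.3636  0.3326] toolx [-4.e-04  2.e-04 -1.e+00] yang -76.2 q [ 0.82  0.47 -0.23  1.76  0.13  0.93 -0.79] F [-0.61 -0.11  0.25] w 0.088
 need tool shift (units 25mm): [ 2.982 -3.973 -7.398]
 yaw err deg -72.2 -> turn about tool x units 0.4011
```

Call:
arm_command --targets "1 0 -0.5 -0.93 0;1 0 -0.5 -0.93 0;1 0 -0.5 -0.93 0;1 0 -0.5 -0.93 0;1 0 -0.5 -0.93 0"

```text
time: 1.82
tcp_pos: [0.4791, -0.2753, 0.3325]
tcp_rot: [-0.702, -0.085, 0.702, -0.085]
contact_force: [-0.7, 0.0, -0.2]
grip_width: 0.0879
```

Call:
arm_command --targets "1 0 -0.5 -0.93 0;1 0 -0.5 -0.93 0;1 0 -0.5 -0.93 0;1 1 0 0 -0.039;1 1 0 0 -0.039"

```text
time: 2.23
tcp_pos: [0.5398, -0.2212, 0.2831]
tcp_rot: [0.687, 0.173, -0.684, 0.174]
contact_force: [0.1, -1.0, -0.7]
grip_width: 0.0881
```

Call:
arm_command --targets "1 1 0 0 -0.039;1 0 0 0 -0.039;1 0 0 0 -0.039;1 0 0 0 -0.039;1 0 0 0 -0.039"

```text
time: 2.65
tcp_pos: [0.537, -0.2233, 0.2572]
tcp_rot: [-0.602, -0.371, 0.602, -0.371]
contact_force: [-1.0, -0.4, -0.9]
grip_width: 0.088
```

Call:
arm_command --targets "1 0 0 0 -0.039;1 0 0 0 -0.039;1 0 0 0 -0.039;1 0 0 0 -0.039;1 0 0 0 -0.039"

```text
time: 3.07
tcp_pos: [0.537, -0.2234, 0.2575]
tcp_rot: [0.462, 0.535, -0.462, 0.535]
contact_force: [-0.1, 0.5, 0.4]
grip_width: 0.0884
```

Call:
arm_command --targets "1 0 0 0 -0.039;1 0 0 0 -0.039;1 0 0 0 -0.039;1 0 0 0 0"

```text
time: 3.4
tcp_pos: [0.5369, -0.2236, 0.2572]
tcp_rot: [0.358, 0.61, -0.358, 0.61]
contact_force: [-0.2, -0.2, 0.3]
grip_width: 0.0878
```

```bash
python3 - <<'E'
from h import *
from bench import r,cams
s=r.state(); info(s,[0.537,-0.223,0.17],31.6)
im,d=cams.get_image("wrist"); np.save("w1.npy",im); cv2.imwrite("pics/w1.png",im[:,:,::-1])
import json; json.dump({k:np.asarray(s[k]).tolist() for k in s},open("w1.json","w"))
E
```

```text
t 3.4 tcp [ 0.5369 -0.2236  0.2572] toolx [-9.e-04  6.e-04 -1.e+00] yang 29.25 q [ 0.72  0.71 -0.73  1.68  0.56  0.96  0.3 ] F [-0.18 -0.17  0.32] w 0.0878
 need tool shift (units 25mm): [ 3.488  0.018 -0.016]
 yaw err deg 2.35 -> turn about tool x units -0.0131
```

View pics/w1.png

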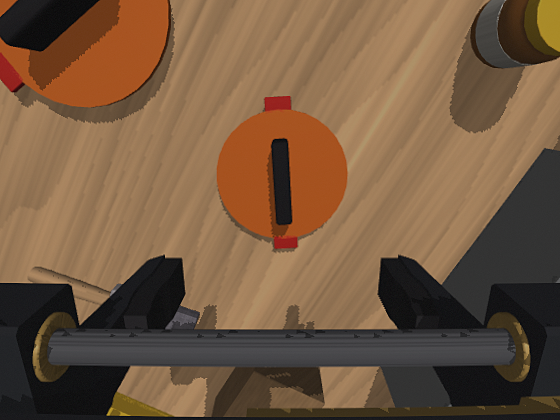

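```bash
cat > ml.py <<'E'
import sys,json
from h import *
from bench import cams
tag=sys.argv[1]; s=json.load(open(tag+".json")); im=np.load(tag+".npy"); c=cams.get_calibration("wrist")
H,S,V=[x.astype(int) for x in cv2.split(cv2.cvtColor(im,cv2.COLOR_RGB2HSV))]
w=np.zeros(V.shape,bool); x0,y0,x1,y1=map(int,sys.argv[2:6]); w[y0:y1,x0:x1]=1
def pts(m): v,u=np.nonzero(m&w); return np.c_[u,v]
def big(m):
    n,l,st,ce=cv2.connectedComponentsWithStats((m&w).astype(np.uint8)); return l==1+np.argmax(st[1:,4])
orn=(S>170)&(H>=6)&(H<13)&(V>80); red=(S>170)&((H<5)|(H>174))&(V>70); blk=big(V<45)
e=cv2.fitEllipse(onplane(c,cv2.convexHull(pts(big(orn)).astype(np.int32)).reshape(-1,2),.018,s)[:,:2].astype(np.float32)); print('disc',e)
n,l,st,ce=cv2.connectedComponentsWithStats((red&w).astype(np.uint8)); L=[]
for i in range(1,n):
    if st[i,4]>40: p=onplane(c,ce[i],.015,s)[0]; L.append(p); print('red',ce[i],st[i,4],p)
if len(L)==2:
    q=L[1]-L[0]; print('lug ang',np.degrees(np.arctan2(q[1],q[0])),'mid',(L[0]+L[1])/2)
print('handle@.056',cv2.minAreaRect(onplane(c,pts(blk),.056,s)[:,:2].astype(np.float32)))
E
python3 ml.py w1 200 85 365 255
```

```text
disc ((0.5367801189422607, -0.22455237805843353), (0.1348818689584732, 0.1354401707649231), 17.020824432373047)
red [277.29498525 102.82300885] 339 [ 0.49718198 -0.16243165  0.015     ]
red [284.93877551 242.28571429] 245 [ 0.5763173  -0.28716466  0.015     ]
lug ang -57.6074181528193 mid [ 0.53674964 -0.22479815  0.015     ]
handle@.056 ((0.5355631709098816, -0.22275280952453613), (0.014857371337711811, 0.08118931949138641), 32.54684066772461)
```

Candidates for the lid are the orange discs in the top view at (328,271), about 180 mm across, and (340,204), about 135 mm. The second fits: in the wrist view its disc is at (282,175) and measures 135 mm, its handle 81 x 15 mm, and its lugs are at (277,103) and (285,242). The larger one is the decoy. Descending on the smaller one.

Call:
arm_command --targets "1 1 0 0 -0.017;1 1 0 0 0;1 1 0 0 0;1 1 0 0 0;1 1 0 0 0"

```text
time: 3.87
tcp_pos: [0.5372, -0.2235, 0.1316]
tcp_rot: [0.343, 0.618, -0.343, 0.618]
contact_force: [0.4, -0.1, 0.7]
grip_width: 0.0881
```

Call:
arm_command --targets "1 1 0 0 0;1 1 0 0 0;1 0.8 0 0 0;1 0.4 0 0 0;1 0.4 0 0 0"

```text
time: 4.28
tcp_pos: [0.5371, -0.2233, 0.0419]
tcp_rot: [0.342, 0.619, -0.343, 0.618]
contact_force: [-0.1, 0.2, 0.3]
grip_width: 0.0879
```

```bash
python3 - <<'E'
from h import *
from bench import r,cams
s=r.state(); info(s,[0.5365,-0.224,0.042],32.4)
im,d=cams.get_image("wrist"); cv2.imwrite("pics/w2.png",im[:,:,::-1])
E
```

```text
t 4.28 tcp [ 0.5371 -0.2233  0.0419] toolx [-8.e-04 -3.e-04 -1.e+00] yang 32.04 q [ 0.6   1.   -0.5   1.81  0.86  0.56  0.09] F [-0.07  0.25  0.35] w 0.0879
 need tool shift (units 25mm): [-0.005 -0.037  0.01 ]
 yaw err deg 0.36 -> turn about tool x units -0.002
```

View pics/w2.png

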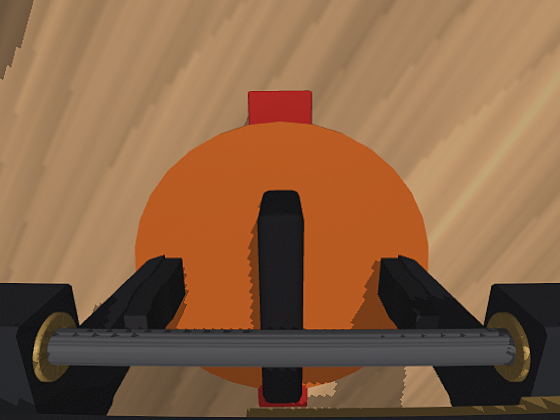

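The handle at (281,290) is centred between the fingers at (182,260) and (380,260). Closing.

Call:
arm_command --targets "-1 0 0 0 0;-1 0 0 0 0;-1 0 0 0 0;-1 0 0 0 0;-1 0 0 0 0" --grip_force 45

```text
time: 4.75
tcp_pos: [0.5377, -0.2236, 0.0436]
tcp_rot: [0.342, 0.618, -0.342, 0.619]
contact_force: [-1.4, 0.4, -0.1]
grip_width: 0.0564
```

Call:
arm_command --targets "-1 0 0 0 0;-1 0 0 0 0;-1 0 0 0 0"

```text
time: 5.0
tcp_pos: [0.5373, -0.2234, 0.0429]
tcp_rot: [0.342, 0.619, -0.342, 0.619]
contact_force: [0.6, 0.1, 0.9]
grip_width: 0.037
```

Call:
arm_command --targets "-1 0 0 0 0;-1 0 0 0 0;-1 0 0 0 0;-1 0 0 0 0;-1 0 0 0 0"

```text
time: 5.42
tcp_pos: [0.5373, -0.2233, 0.0427]
tcp_rot: [0.342, 0.619, -0.342, 0.619]
contact_force: [0.4, -0.6, -0.2]
grip_width: 0.0159
```

Call:
arm_command --targets "-1 0 0 0 0;-1 0 0 0 0"

```text
time: 5.58
tcp_pos: [0.5373, -0.2233, 0.0427]
tcp_rot: [0.342, 0.619, -0.342, 0.619]
contact_force: [-0.0, 0.1, -0.5]
grip_width: 0.0155
```

Call:
arm_command --targets "-1 -0.3 0 0 0;-1 -0.6 0 0 0;-1 -1 0 0 0;-1 -1 0 0 0;-1 -1 0 0 0"

```text
time: 6.0
tcp_pos: [0.5366, -0.2232, 0.1412]
tcp_rot: [0.342, 0.62, -0.342, 0.618]
contact_force: [0.5, -0.2, -2.8]
grip_width: 0.0159
```

Call:
arm_command --targets "-1 -1 0 0 0;-1 -1 0 0 0;-1 -1 0 0 0;-1 -0.5 0 0 0;-1 0 0 0 0"

```text
time: 6.42
tcp_pos: [0.5387, -0.2234, 0.2305]
tcp_rot: [0.342, 0.617, -0.342, 0.621]
contact_force: [0.2, -0.1, -3.2]
grip_width: 0.0153
```

```bash
python3 - <<'E'
from h import *
from bench import r,cams
s=r.state(); info(s,[0.487,0.268,s['tcp_pos'][2]],53)
im,d=cams.get_image("wrist"); cv2.imwrite("pics/w3.png",im[:,:,::-1])
E
```

```text
t 6.42 tcp [ 0.5387 -0.2234  0.2305] toolx [ 0.005  -0.0015 -1.    ] yang 32.15 q [ 0.72  0.75 -0.72  1.71  0.6   0.91  0.31] F [ 0.22 -0.14 -3.24] w 0.0153
 need tool shift (units 25mm): [ -0.039   8.708 -17.743]
 yaw err deg 20.85 -> turn about tool x units -0.1158
```

View pics/w3.png

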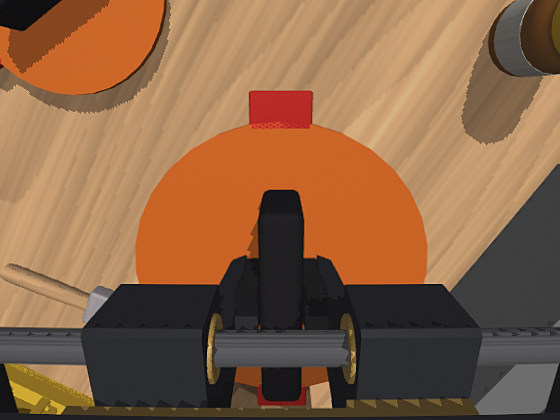

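```bash
python3 - <<'E'
from h import *
from bench import cams
c=cams.get_calibration("top"); o=np.array([155,175])
P=onplane(c,o+np.array([[112,365],[415,565],[615,250],[325,55]])/8-.5,.012); print(P.round(3), P.mean(0))
for i,j in((0,1),(1,2),(2,3),(3,0)):
    d=P[j]-P[i]; print(np.degrees(np.arctan2(d[1],d[0]))%90,np.linalg.norm(d[:2]))
c=cams.get_calibration("side")
P=onplane(c,np.array([160,240])+np.array([[58,297],[262,475],[500,325]])/4,.012);print(P.round(3),(P[0]+P[2])/2)
for i,j in((0,1),(1,2)):
    d=P[j]-P[i]; print(np.degrees(np.arctan2(d[1],d[0]))%90,np.linalg.norm(d[:2]))
E
```

```text
[[0.463 0.382 0.012]
 [0.377 0.242 0.012]
 [0.521 0.161 0.012]
 [0.607 0.296 0.012]] [0.49192446 0.27043396 0.012     ]
58.49488308465341 0.16332576372185423
60.64399789351408 0.1647330926645022
57.39040630500845 0.16025354845945036
59.545510285862065 0.16773439806638452
[[0.604 0.304 0.012]
 [0.454 0.381 0.012]
 [0.374 0.25  0.012]] [0.48917189 0.27721537 0.012     ]
62.80507161301364 0.16894351438307492
58.5966239008157 0.15365078839821933
```

Call:
arm_command --targets "-1 -0.5 0.4 -0.5 0;-1 -0.5 0.79 -0.95 0;-1 -0.5 0.79 -0.95 0;-1 -0.5 0.79 -0.95 0;-1 -0.5 0.79 -0.95 0"

```text
time: 6.88
tcp_pos: [0.5544, -0.0823, 0.2896]
tcp_rot: [0.341, 0.62, -0.342, 0.618]
contact_force: [0.4, 0.6, -3.0]
grip_width: 0.0157
```

Call:
arm_command --targets "-1 -0.5 0.79 -0.95 0;-1 -0.5 0.79 -0.95 0;-1 -0.5 0.79 -0.95 0;-1 -0.5 0.79 -0.95 0;-1 -0.5 0.79 -0.95 0"

```text
time: 7.3
tcp_pos: [0.5745, 0.0707, 0.352]
tcp_rot: [0.341, 0.62, -0.342, 0.618]
contact_force: [0.3, 0.5, -3.0]
grip_width: 0.0157
```

Call:
arm_command --targets "-1 0 0.79 -0.95 0;-1 0 0.79 -0.95 0;-1 0 0.79 -0.95 0;-1 0 0.79 -0.95 0;-1 0 0.4 -0.5 0"

```text
time: 7.72
tcp_pos: [0.5917, 0.2125, 0.3514]
tcp_rot: [0.34, 0.622, -0.34, 0.618]
contact_force: [-0.8, 0.9, -2.2]
grip_width: 0.0154
```

Call:
arm_command --targets "-1 0 0 0 -0.037;-1 0 0 0 -0.037;-1 0 0 0 -0.037;-1 0 0 0 -0.037;-1 0 0 0 0"

```text
time: 8.13
tcp_pos: [0.5926, 0.2073, 0.3509]
tcp_rot: [0.188, 0.683, -0.189, 0.68]
contact_force: [0.5, -0.2, -2.5]
grip_width: 0.0154
```

```bash
python3 - <<'E'
from h import *
from bench import r,cams
import json
s=r.state(); info(s,[0.596,0.205,.36],59)
im,d=cams.get_image("wrist"); cv2.imwrite("pics/w4.png",im[:,:,::-1]);np.save("w4.npy",im)
json.dump({k:np.asarray(s[k]).tolist() for k in s},open("w4.json","w"))
E
```

```text
t 8.13 tcp [0.5926 0.2073 0.3509] toolx [-3.7e-03 -8.0e-04 -1.0e+00] yang 59.07 q [ 0.02  0.71 -0.86  1.41  0.54  1.27  0.15] F [ 0.45 -0.24 -2.46] w 0.0154
 need tool shift (units 25mm): [-0.362 -0.009  0.162]
 yaw err deg -0.07 -> turn about tool x units 0.0004
```

View pics/w4.png

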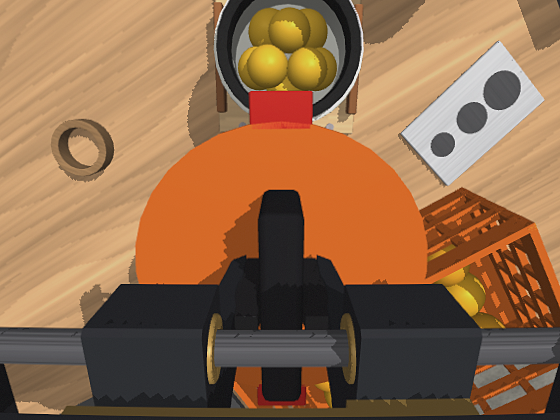

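```bash
python3 - <<'E'
from h import *
from bench import cams
import json
from scipy.optimize import least_squares
s=json.load(open("w4.json"));im=np.load("w4.npy");c=cams.get_calibration("wrist")
V=im.max(2).astype(int)
L=[];R_=[]
for v in range(0,105):
    u=np.nonzero(V[v,200:380]<55)[0]+200
    u=u[(u<248)|(u>315)] if v>=85 else u
    if len(u)>3: L.append((u[0]-.5,v));R_.append((u[-1]+.5,v))
for nm,Q in(("all",L+R_),("L",L),("R",R_)):
    P=onplane(c,np.array(Q),.132,s)[:,:2]
    f=least_squares(lambda p:np.hypot(P[:,0]-p[0],P[:,1]-p[1])-p[2],[.49,.27,.065],loss='soft_l1',f_scale=.001)
    g=least_squares(lambda p:np.hypot(P[:,0]-p[0],P[:,1]-p[1])-.065,[.49,.27],loss='soft_l1',f_scale=.001)
    print(nm,f.x,g.x,np.abs(f.fun).mean())
cv2.imwrite("pics/w4c.png",cv2.resize(im[0:140,190:390],None,fx=4,fy=4,interpolation=cv2.INTER_CUBIC)[:,:,::-1])
E
```

```text
all [0.4918117  0.27330389 0.06401915] [0.4927668  0.27257851] 0.0010850973170802784
L [0.51269152 0.29839111 0.09573704] [0.49281962 0.27385421] 0.00135599843509587
R [0.49019433 0.2712344  0.06644302] [0.49098089 0.27255508] 0.0006936011419718835
```

View pics/w4c.png

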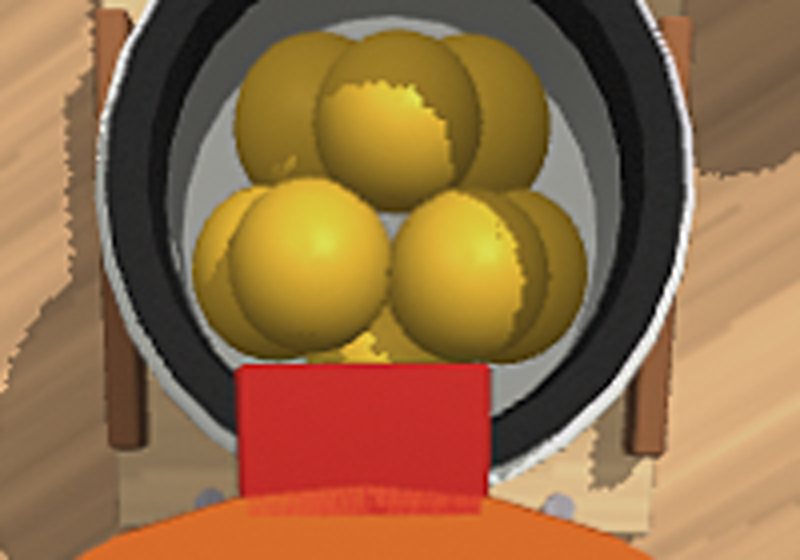

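```bash
python3 - <<'E'
from h import *
from bench import cams
import json
from scipy.optimize import least_squares
s=json.load(open("w4.json"));im=np.load("w4.npy");c=cams.get_calibration("wrist")
V=im.max(2)
m=np.zeros(V.shape,np.uint8); m[0:118,205:375]=V[0:118,205:375]<60
m=cv2.morphologyEx(m,cv2.MORPH_OPEN,np.ones((3,3),np.uint8))
n,l,st,ce=cv2.connectedComponentsWithStats(m)
for side in (0,1):
    pass
Q=[]
for v in range(2,108):
    for a,b,sg in((205,247,0),(316,375,1)):
        u=np.nonzero(m[v,a:b])[0]+a
        if len(u)>2: Q.append((u[0]-.5 if sg==0 else u[-1]+.5,v))
Q=np.array(Q)
for z in(.132,):
    P=onplane(c,Q,z,s)[:,:2]; k=np.ones(len(P),bool)
    for it in range(4):
        f=least_squares(lambda p:np.hypot(P[k,0]-p[0],P[k,1]-p[1])-p[2],[.49,.27,.065],loss='soft_l1',f_scale=.0005)
        e=np.hypot(P[:,0]-f.x[0],P[:,1]-f.x[1])-f.x[2]; k=np.abs(e)<.0012
    print(f.x,k.sum(),len(k)); print(Q[~k][:30].astype(int).tolist())
E
```

```text
[0.49119072 0.27378692 0.06389576] 210 210
[]
```

```bash
python3 - <<'E'
from h import *
from bench import cams
from scipy.optimize import least_squares
def fit(P,fix=True):
    f=least_squares(lambda p:np.hypot(P[:,0]-p[0],P[:,1]-p[1])-(.065 if fix else p[2]),[.49,.27,.065],loss='soft_l1',f_scale=.0005); return f.x.round(4)
c=cams.get_calibration("side"); V=np.load("side0.npy").max(2)
for th in(45,60,75):
    Q=[]
    for v in range(252,276):
        u=np.nonzero(V[v,185:270]<th)[0]+185
        if len(u)>2: Q+= [(u[0]-.5,v),(u[-1]+.5,v)]
    P=onplane(c,Q,.132,); print('side',th,fit(P),fit(P,False))
c=cams.get_calibration("top"); V=np.load("top0.npy").max(2)
for th in(50,65,80):
    m=np.zeros(V.shape,np.uint8);m[180:232,168:222]=V[180:232,168:222]<th
    n,l,st,ce=cv2.connectedComponentsWithStats(m);i=1+np.argmax(st[1:,4])
    v,u=np.nonzero(l==i); Q=[]
    for vv in range(v.min(),v.max()+1): x=u[v==vv]; Q+=[(x.min()-.5,vv),(x.max()+.5,vv)]
    Q=np.array(Q);P=onplane(c,Q,.132); print('top',th,st[i],fit(P),fit(P,False))
E
```

```text
side 45 [0.4891 0.2802 0.065 ] [0.49   0.2777 0.0631]
side 60 [0.4892 0.2796 0.065 ] [0.4902 0.2771 0.0632]
side 75 [0.4896 0.2789 0.065 ] [0.4905 0.2766 0.0633]
top 50 [175 188  39  37 339] [0.4913 0.271  0.065 ] [0.4906 0.2717 0.0628]
top 65 [174 188  40  38 443] [0.4902 0.2709 0.065 ] [0.4906 0.2709 0.064 ]
top 80 [174 188  44  41 693] [0.4888 0.2692 0.065 ] [0.4838 0.2666 0.0706]
```

Call:
arm_command --targets "-1 0 0.04 -0.85 0;-1 0 0.04 -1 0;-1 0 0.04 -1 0;-1 0.5 0.03 -1 0;-1 1 0.03 -1 0"

```text
time: 8.6
tcp_pos: [0.492, 0.2756, 0.317]
tcp_rot: [0.193, 0.68, -0.19, 0.682]
contact_force: [0.4, 1.7, -3.3]
grip_width: 0.016
```

Call:
arm_command --targets "-1 1 0 0 0;-1 1 0 0 0;-1 1 0 0 0;-1 0.8 0 0 0;-1 0 0 0 0"

```text
time: 9.02
tcp_pos: [0.4902, 0.2712, 0.2161]
tcp_rot: [0.188, 0.683, -0.194, 0.679]
contact_force: [-0.5, -0.3, -2.7]
grip_width: 0.0155
```

```bash
cat > snap.py <<'E'
import sys,json
from h import *
from bench import r,cams
t=sys.argv[1]; s=r.state(); info(s,[0.4908,0.2735,float(sys.argv[2])],59)
json.dump({k:np.asarray(s[k]).tolist() for k in s},open(t+".json","w"))
for n in sys.argv[3:]:
    im,d=cams.get_image(n); np.save(f"{t}{n}.npy",im); 
    if n=="side": im=cv2.resize(im[180:380,130:330],None,fx=3,fy=3,interpolation=cv2.INTER_CUBIC)
    if n=="top": im=cv2.resize(im[160:260,130:260],None,fx=6,fy=6,interpolation=cv2.INTER_CUBIC)
    cv2.imwrite(f"pics/{t}{n}.png",im[:,:,::-1])
E
python3 snap.py h1 .19 side wrist top
```

```text
t 9.02 tcp [0.4902 0.2712 0.2161] toolx [-0.0068 -0.0057 -1.    ] yang 58.67 q [-0.14  0.76 -0.78  1.78  0.67  0.89 -0.21] F [-0.46 -0.34 -2.73] w 0.0155
 need tool shift (units 25mm): [ 1.043  0.099 -0.024]
 yaw err deg 0.33 -> turn about tool x units -0.0018
```

View pics/h1side.png

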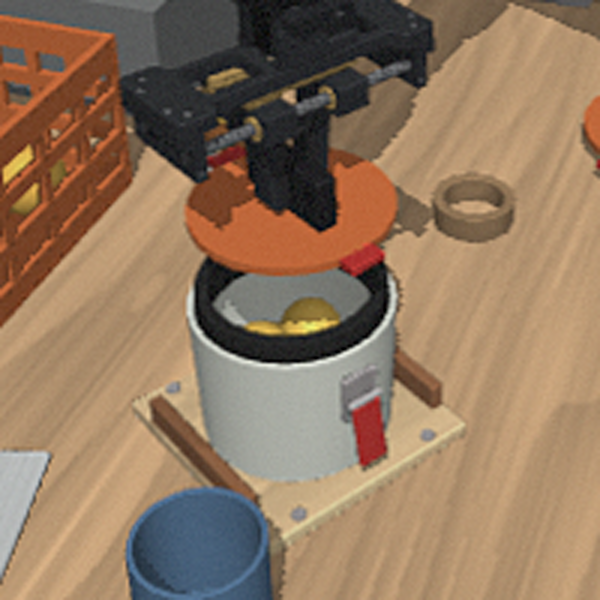

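View pics/h1wrist.png

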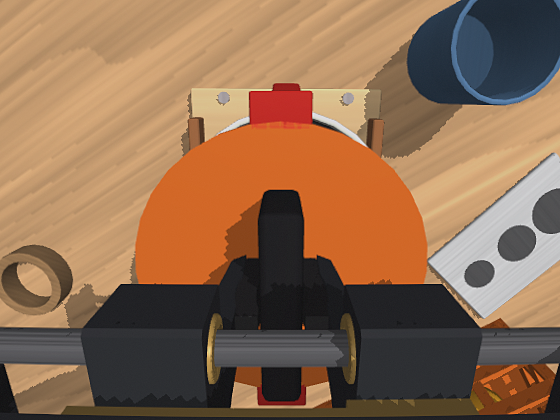

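View pics/h1top.png

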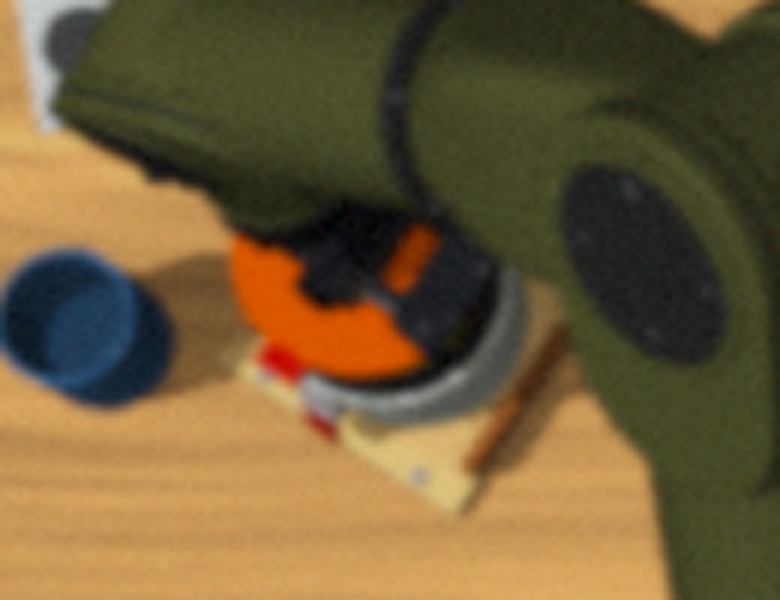

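Call:
arm_command --targets "-1 0.5 0.1 -0.05 -0.002;-1 0.5 0 0 0;-1 0.4 0 0 0;-1 0 0 0 0;-1 0 0 0 0"

```text
time: 9.58
tcp_pos: [0.4924, 0.2755, 0.1843]
tcp_rot: [0.188, 0.682, -0.189, 0.681]
contact_force: [0.7, 0.5, -2.3]
grip_width: 0.0156
```

```bash
python3 snap.py h2 .1627 side wrist
```

```text
t 9.58 tcp [0.4924 0.2755 0.1843] toolx [-0.0015 -0.0012 -1.    ] yang 59.15 q [-0.17  0.81 -0.75  1.8   0.73  0.83 -0.25] F [ 0.66  0.46 -2.27] w 0.0156
 need tool shift (units 25mm): [ 0.865 -0.1   -0.012]
 yaw err deg -0.15 -> turn about tool x units 0.0008
```

View pics/h2side.png

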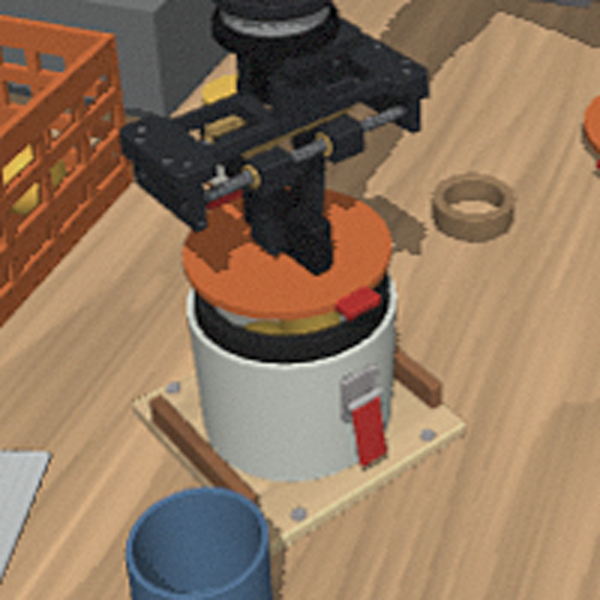

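View pics/h2wrist.png

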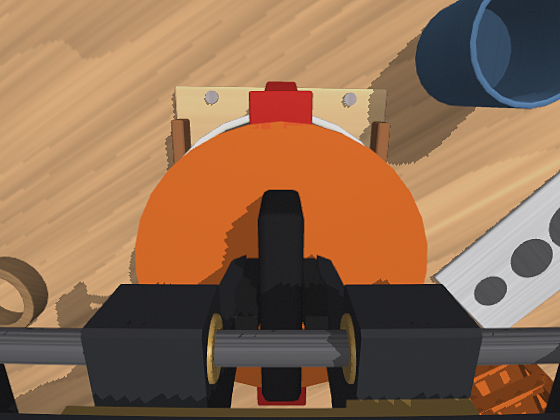

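```bash
python3 - <<'E'
from h import *
from bench import cams
import json
from scipy.optimize import least_squares
s=json.load(open("h2.json"));im=np.load("h2wrist.npy");c=cams.get_calibration("wrist")
hsv=cv2.cvtColor(im,cv2.COLOR_RGB2HSV)
w=((hsv[...,1]<40)&(hsv[...,2]>130))
Q=[]
for u in list(range(205,248))+list(range(314,362)):
    v=np.nonzero(w[90:165,u])[0]+90
    if len(v): Q.append((u,v[0]-.5))
Q=np.array(Q); print(Q[::8].tolist())
P=onplane(c,Q,.117,s)[:,:2]
for rad in(.070,):
    f=least_squares(lambda p:np.hypot(P[:,0]-p[0],P[:,1]-p[1])-rad,[.49,.27],loss='soft_l1',f_scale=.0005)
    R=frame(s); d=np.r_[f.x,s['tcp_pos'][2]]-s['tcp_pos']; print('rim centre',f.x,'tool shift mm',(R.T@d*1e3).round(2),np.abs(f.fun).mean())
# lid front in the wrist image: lug tip expected r=80 at z disc top
print('lug tip pixel pred', proj(c,np.array(s['tcp_pos'])+R@np.array([.0427-.018,0,-.080]),s))
# side: lid ellipse
c=cams.get_calibration("side"); zt=s['tcp_pos'][2]-.0427+.018
im=np.load("h2side.npy");H,S,V=[x.astype(int) for x in cv2.split(cv2.cvtColor(im,cv2.COLOR_RGB2HSV))]
m=(S>140)&(H>5)&(H<13)&(V>70)
Q=[]
for v in range(246,282):
    u=np.nonzero(m[v,185:270])[0]+185
    if len(u)>3: Q+=[(u[0]-.5,v)]+([(u[-1]+.5,v)] if v<268 else [])
P=onplane(c,Q,zt)[:,:2]
f=least_squares(lambda p:np.hypot(P[:,0]-p[0],P[:,1]-p[1])-.068,[.49,.27],loss='soft_l1',f_scale=.0005);print('side lid',f.x,np.abs(f.fun).mean(),'vs tcp',s['tcp_pos'])
f=least_squares(lambda p:np.hypot(P[:,0]-p[0],P[:,1]-p[1])-p[2],[.49,.27,.068],loss='soft_l1',f_scale=.0005);print('side lid',f.x)
E
```

```text
[[205.0, 97.5], [213.0, 90.5], [221.0, 124.5], [229.0, 120.5], [237.0, 118.5], [245.0, 115.5], [319.0, 117.5], [327.0, 120.5], [335.0, 123.5], [343.0, 128.5], [351.0, 92.5], [359.0, 139.5]]
rim centre [0.49048352 0.27355482] tool shift mm [ 0.01 -2.65 -0.62] 0.004760350173924425
lug tip pixel pred [[283.64089024  89.25825804]]
side lid [0.49085918 0.27791995] 0.001228987238219153 vs tcp [0.49237816166018084, 0.27551138366967376, 0.18431868109825209]
side lid [0.49070156 0.27813309 0.06828787]
```

Call:
arm_command --targets "-1 0.15 -0.01 -0.06 0;-1 0.15 0 0 0;-1 0.15 0 0 0;-1 0.15 0 0 0;-1 0 0 0 0"

```text
time: 10.1
tcp_pos: [0.4911, 0.2761, 0.1693]
tcp_rot: [0.188, 0.682, -0.188, 0.681]
contact_force: [0.2, -0.4, -1.6]
grip_width: 0.0159
```

Call:
arm_command --targets "-1 0.1 0 0 0;-1 0.1 0 0 0;-1 0 0 0 0;-1 0 0 0 0"

```text
time: 10.43
tcp_pos: [0.4913, 0.2765, 0.1651]
tcp_rot: [0.188, 0.682, -0.188, 0.682]
contact_force: [-0.3, -0.3, -2.8]
grip_width: 0.0158
```

```bash
python3 snap.py h3 .1627 side
```

```text
t 10.43 tcp [0.4913 0.2765 0.1651] toolx [-2.e-04 -2.e-04 -1.e+00] yang 59.16 q [-0.18  0.83 -0.73  1.82  0.76  0.79 -0.28] F [-0.28 -0.34 -2.8 ] w 0.0158
 need tool shift (units 25mm): [ 0.095 -0.113  0.043]
 yaw err deg -0.16 -> turn about tool x units 0.0009
```

View pics/h3side.png

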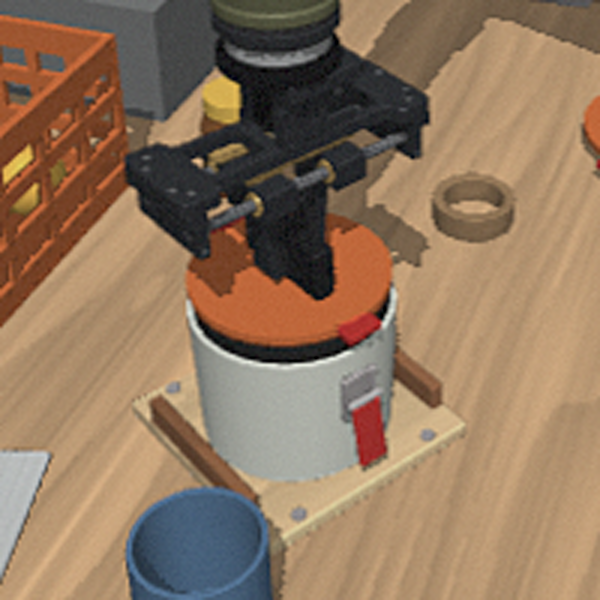

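Call:
arm_command --targets "-1 0.05 -0.04 0 0;-1 0.05 0 0 0;-1 0.05 0 0 0;-1 0 0 0 0;-1 0 0 0 0"

```text
time: 10.9
tcp_pos: [0.4909, 0.2755, 0.1617]
tcp_rot: [0.188, 0.682, -0.188, 0.682]
contact_force: [-1.1, -0.7, 1.8]
grip_width: 0.0153
```

Call:
arm_command --targets "-1 0.04 0 0 0;-1 0.04 0 0 0;-1 0 0 0 0;-1 0 0 0 0;-1 0 0 0 0"

```text
time: 11.32
tcp_pos: [0.4909, 0.2756, 0.1599]
tcp_rot: [0.188, 0.681, -0.188, 0.682]
contact_force: [-2.2, -1.2, 5.9]
grip_width: 0.0157
```

```bash
python3 snap.py h4 .1627 side wrist; python3 -c "
from bench import r;print(r.state()['contact_force'],r.state()['wrist_torque'])"
```

```text
t 11.32 tcp [0.4909 0.2756 0.1599] toolx [ 5.e-04 -4.e-04 -1.e+00] yang 59.15 q [-0.19  0.83 -0.72  1.83  0.77  0.78 -0.28] F [-2.2  -1.22  5.9 ] w 0.0157
 need tool shift (units 25mm): [-0.112 -0.073  0.04 ]
 yaw err deg -0.15 -> turn about tool x units 0.0009
[-2.56121922 -2.19282194  5.84099383] [-0.44046397  0.1838822  -0.037449  ]
```

View pics/h4side.png

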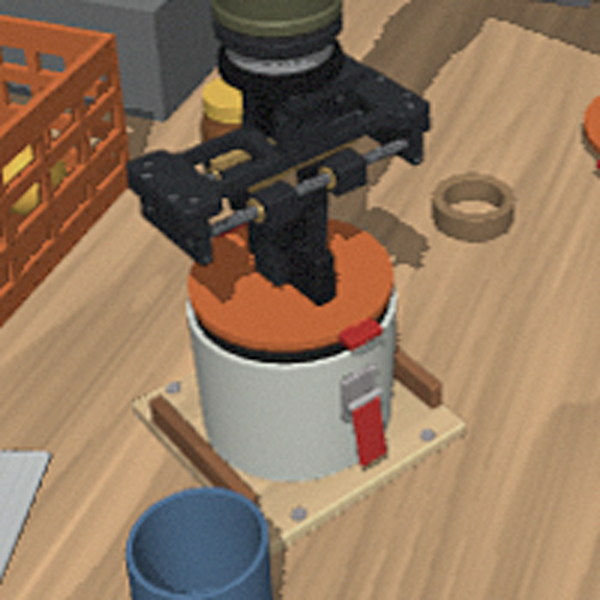

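View pics/h4wrist.png

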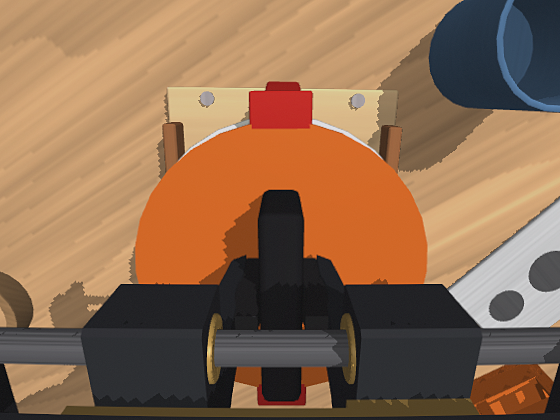

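The lid sits in the mouth with the lug at (281,108) over the clip lever at (283,86), level in the side view. Pressing on in small steps.

Call:
arm_command --targets "-1 0.03 0 0 0;-1 0.03 0 0 0;-1 0.03 0 0 0;-1 0 0 0 0;-1 0 0 0 0"

```text
time: 11.83
tcp_pos: [0.4909, 0.2756, 0.1582]
tcp_rot: [0.188, 0.681, -0.188, 0.682]
contact_force: [-3.0, -3.3, 10.5]
grip_width: 0.0157
```

Call:
arm_command --targets "-1 0 0 0 0;-1 0 0 0 0;-1 0 0 0 0;-1 0 0 0 0;-1 0 0 0 0"

```text
time: 12.25
tcp_pos: [0.4909, 0.2756, 0.1582]
tcp_rot: [0.188, 0.681, -0.188, 0.682]
contact_force: [-2.7, -3.4, 10.5]
grip_width: 0.0152
```

Call:
arm_command --targets "-1 0.015 -0.02 0 0;-1 0.01 -0.02 0 0;-1 0 0 0 0;-1 0 0 0 0;-1 0 0 0 0"

```text
time: 12.67
tcp_pos: [0.4909, 0.2755, 0.1579]
tcp_rot: [0.189, 0.681, -0.187, 0.682]
contact_force: [-1.5, -2.2, 10.7]
grip_width: 0.0156
```

```bash
python3 snap.py h5 .1627 side wrist; for i in 1 2 3; do python3 -c "
from bench import r,cams;cams.get_image('side');s=r.state();print(s['contact_force'],s['wrist_torque'],s['tcp_pos'])";done
```

```text
t 12.67 tcp [0.4909 0.2755 0.1579] toolx [ 0.0021  0.0011 -1.    ] yang 59.16 q [-0.19  0.84 -0.72  1.83  0.77  0.77 -0.29] F [-1.46 -2.2  10.67] w 0.0156
 need tool shift (units 25mm): [-0.191 -0.07   0.04 ]
 yaw err deg -0.16 -> turn about tool x units 0.0009
[-1.82512601 -2.3668567  10.51927057] [-0.43702488  0.23249105 -0.01530518] [0.49083798 0.27556136 0.15795261]
[-0.92929589 -1.24978142 10.1431027 ] [-0.47625282  0.26063915 -0.01421403] [0.49084995 0.27554224 0.15795847]
[-1.50658158 -1.53074531 11.11336093] [-0.51701638  0.22104277  0.01173189] [0.49084469 0.27549646 0.15792817]
```

Call:
arm_command --targets "-1 0.02 0 0 0;-1 0.01 0 0 0;-1 0 0 0 0;-1 0 0 0 0;-1 0 0 0 0"

```text
time: 13.33
tcp_pos: [0.4909, 0.2755, 0.1574]
tcp_rot: [0.189, 0.681, -0.187, 0.682]
contact_force: [-2.2, -2.5, 12.5]
grip_width: 0.0155
```

Call:
arm_command --targets "-1 0 0 0 0;-1 0 0 0 0;-1 0 0 0 0;-1 0 0 0 0;-1 0 0 0 0"

```text
time: 13.75
tcp_pos: [0.4908, 0.2755, 0.1574]
tcp_rot: [0.189, 0.681, -0.187, 0.682]
contact_force: [-1.1, -1.2, 12.3]
grip_width: 0.0153
```

```bash
python3 snap.py h6 .1627 side wrist; for i in 1 2 3; do python3 -c "
from bench import r,cams;cams.get_image('side');s=r.state();print(s['contact_force'],s['tcp_pos'])";done
```

```text
t 13.75 tcp [0.4908 0.2755 0.1574] toolx [ 0.0022  0.001  -1.    ] yang 59.16 q [-0.19  0.84 -0.71  1.83  0.77  0.77 -0.29] F [-1.13 -1.17 12.3 ] w 0.0153
 need tool shift (units 25mm): [-0.213 -0.07   0.04 ]
 yaw err deg -0.16 -> turn about tool x units 0.0009
[-1.67172909 -2.0204893  11.61997067] [0.49088028 0.27550427 0.15737689]
[-1.88851973 -3.03938393 12.62722053] [0.49086952 0.27554027 0.15739051]
[-2.07696098 -2.1966606  10.97421663] [0.49085582 0.27552634 0.15736918]
```

View pics/h6side.png

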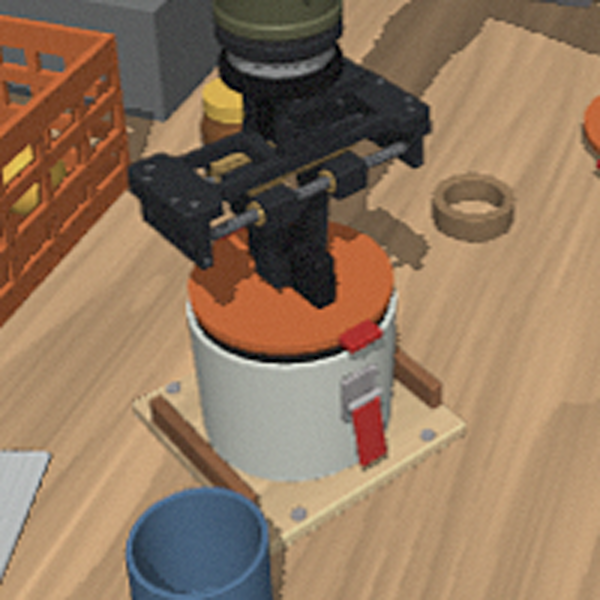

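View pics/h6wrist.png

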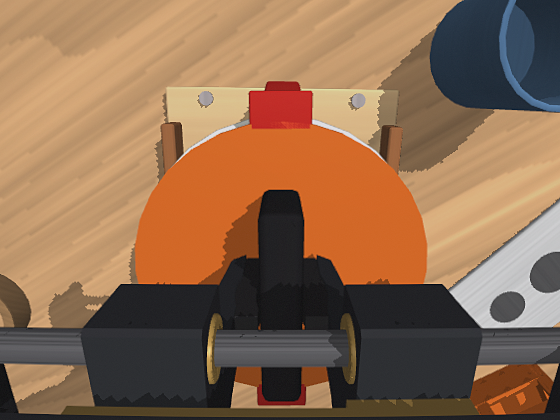

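The side view shows the lid level at (crop 290,290), with its lug at (360,335) above the clip at (360,385). The wrist view has the lug at (281,108) over the lever at (283,86). The push is steady at about 12 N with the pose still, so I'm handing in.

```bash
python3 -c "
from bench import r
r.finish_job(); s=r.state(); print(s['time'],s['contact_force'],s['tcp_pos'],s['grip_width'])"
```

```text
the job is handed in; nothing more can be done
the job is handed in; nothing more can be done
```

I gripped the smaller orange lid by its handle at 45 N (its disc measured 135 mm; the 180 mm one was the decoy) and carried it over the bench to the tub. I lined its lugs up with the clips, lowered the plug into the ring and pressed. I handed the job in at about 14 s of the 43 s, still pushing and gripping. The hand-in gives no verdict.

**Last checks before hand-in:**
- **Push:** the vertical force read 11.0 to 12.6 N. With the lid's weight of about 2.8 N, that is roughly 14 to 15 N on the ring.
- **Ring travel:** about 5 mm down, worked out from the tool height and the force, which agreed. I had no direct reading of the ring.
- **Stillness and level:** the tool position held to within about 0.1 mm and its tilt was about 0.002 rad. The side view also shows the lid level.
- **Alignment:** the lugs were in line with the clips to within about 1°, judged from the cradle, rails and lever.

**Disagreements:**
- **Tub centre:** the three cameras differed by up to about 6 mm, mostly along y. I centred on the wrist and top estimates and on how the lid looked against the tub; the last images differ by 1 to 2 mm. The plug is inside the ring, which limits the offset to about 3 mm.
- **Sideways force:** about 2 to 3 N remained on the tool. It is probably friction, because the lid did not move when I eased it.

I saw no bystander disturbed in the later views. I did not measure their positions again, and those views do not show all of them.

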